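# Hold the lamination anchor over the limb model

### The arm

A 7-joint arm with a two-finger parallel gripper is mounted at the origin on the work surface. World frame = base frame: x ahead of the robot, y to its left, z up, the work surface at z = 0. Lengths are in m, angles in rad, forces in N, time in s.
With the tool pointing down it reaches from about 0.4 to 0.875 m from the base axis. Payload 19.3 kg.
Tool frame: the origin (TCP) lies at the very end of the fingers, on their centre line; the grasp point (between the pads) lies 19 mm behind it; z points along the fingers, y is the line along which they close (so a half turn about z gives the same grasp; the last joint's range is limited). The gripper opens to 85 mm and grips with 20 to 120 N. Pads are 22 mm wide; open, the fingers measure 114 mm over their backs; the gripper's body (76 mm by 85 mm) begins 54 mm behind the grasp point. The pads swing forward as they close: fully open they stand 13 mm farther back than shut.
Start: joints at [-1.27, 0.521, -0.036, 1.599, 0.021, 1.021, -0.113], TCP at [0.226, 0.583, 0.231] pointing down, gripper open.
Joint ranges: [-2.91, 2.91], [-0.3, 2.13], [-1.5, 1.42], [0.17, 2.43], [-1.26, 4.41], [0.16, 1.93], [-2.52, 2.52]. Speed limits (rad/s): [1.89, 1.89, 2.39, 2.39, 3.01, 3.01, 3.01].

### API

Orientations are given as [roll, pitch, yaw] about the fixed x, y, z axes, in that order (R = Rz(yaw) Ry(pitch) Rx(roll)).
In Python, from workcell import bot gives the robot as it stands.
- The arm moves only by the shell command python3 -m crank 'ROWS' [FORCE]. ROWS is a JSON object of lists of equal length, an entry for each row: "travel": the shift along the world's x, y, z in cm, a list of three; "turn": the turn, a rotation vector about the world's x, y, z in degrees, a list of three; "gripper": the closure, from 0 (fully open) to 1 (shut). A call has exactly 5 rows; each row is the pose to reach, as a shift and turn from the pose commanded when the call began; what a row does not reach only later rows make up. A row lasts 1/10 s, in which the tool goes at most 50 mm and 8.59 degrees, less where a joint would pass 70% of its speed; a pose out of reach is approached as far as the arm can. A call with a gripper value outside its range is refused whole. The fingers move at their own pace and stop on an object; FORCE is the grip in N (left out, the last holds). Time passes only in rows, so rows that repeat a pose let the fingers close, or fill a call up. It gives the time, the measured TCP pose, the force, the opening and the grip force at its end, in the units of the state.
- bot.observe(): the state, without advancing time (a new reading comes with each control period).
- bot.grab_frame(name): name is "side" or "top"; returns a dict with "pixels" (384x512x3 uint8, red, green, blue), "fx", "fy", "cx", "cy" (pixels), "extrinsics" (4x4, takes a point from world to camera coordinates). Camera axes: x right, y down, z forward; pixel columns grow to the right and rows downward; lengths in m; the calibration is good to about 2 mm. A picture is of the moment at which its call begins. There is no depth.
- bot.job_done(): hands the job in; it is judged then, once.
The state is a dict: "clock": time; "qpos": joint angles; "qd": joint speeds; "joint_efforts": joint torques, N m; "position": TCP position; "tool_rot": TCP orientation; "force": force on the tool from outside, world axes, zero at the start; "moment": the same for the moment, N m; "grip_width": finger opening in m; "finger_force": force on a finger pad.
Only numpy, scipy, OpenCV 4.12 (cv2) and the standard library are available. Lean on these libraries where they do the work, as an engineer would, in place of code of your own. Each camera call takes 0.05 s, during which the arm holds its last target. There are 200 camera calls.

### The job

Slide the cream-coloured limb model down over the upright mandrel of the bench stand until its base rests fully on the collar, lowering it without a drop, and let go of it. Then take the pylon adapter by its tube, carry it over the things on the bench and hold it upright and centred over the model's rounded end, two of its four arms in line with the long direction of the model's oval, with about 10 mm of air between its anchor plate and the model, so that a colleague can pack filler paste underneath. Finish while still holding it there in the gripper, steady; it must never touch the model, and the bottle, the cup and the tape roll are to be left where they stand.

Things in the scene. Friction and masses are not known exactly. Their poses are not given: they have to be found in the camera images.
- model: Cream limb model, rigid foam, 0.3 kg, 150 mm tall, rounded end up. Origin: centre of flat underside, z up. Oval, long along its x: foot flange 110 (x) by 98 (y) by 12 mm; 80 to 124 mm up the sides are vertical, 70 mm (x) by 53 mm (y), nearly flat on +y and -y: grip here across y; then it rounds over to the crown. Blind hole, 28 mm diameter, 80 mm deep, in the middle of the underside.
- model_crown (a point): Highest point of the limb model's rounded end, on its axis, 150 mm above its underside. Axes as the model's.
- stand: Steel bench stand, fixed. Origin: centre of its foot on the bench, z up; yaw does not matter. Round foot 110 mm across, 10 mm high; post; round collar 60 mm across, top face 50 mm above the bench; above it an upright mandrel, 25 mm diameter, up to 112 mm above the bench, its last 8 mm tapering to 15 mm diameter.
- stand_seat (a point): Centre of the collar's top face, 50 mm above the bench, on the mandrel's axis: the model's underside rests here when it is fully on.
- adapter: Pylon adapter, metal, 0.26 kg, upright on 4 arm tips. Origin: on its axis at arm-tip level, z up. Four like arms along its +x, -x, +y, -y, 14 mm wide, slope down from the plate to tips 43 mm off the axis (any quarter turn is as good); plate 48 mm across at 20 to 26 mm; clamp 39 mm across up to 62 mm with an ear to 27 mm at +x; plain tube 30 mm diameter from 62 to 145 mm: grip it.
- adapter_plate (a point): Centre of the underside of the adapter's anchor plate, 20 mm above the level of the arm tips, on the axis. Axes as the adapter's.
- bottle: White resin bottle, 60 mm across, 125 mm tall, standing; origin at the centre of its underside. Leave alone.
- cup: White mixing cup, 68 mm across the rim, 85 mm tall, empty; origin at the centre of its underside. Leave alone.
- tape: Tan roll of tape lying flat, 90 mm across, 25 mm high; origin at the centre of its underside. Leave alone.
Mind the look-alikes: they are no part of the job. Leave any pink or red look-alike of the adapter alone.

How it is judged:
By the outcome, as a careful person would: the job done as asked, in the order asked, and still so for the second after the job is handed in, while the arm keeps its last pose, push and grip.
It also fails if it takes over 72 s, if anything falls off the work surface, if the arm or the gripper's body presses on something with over 40 N, if the wrist force passes 120 N, or if a joint passes its speed limit or range.

## Working session

There is one attempt and no reset: what is moved stays moved. The work goes in short steps, Python scripts to look and compute and a shell command to move; the robot and the scene stay as the last step left them, time stands still between calls to the robot, and variables do not carry over. Pictures are saved under pics/ and viewed, at most 10 in all, crops included, and the job is handed in when it is done.

```bash
mkdir -p pics
cat > h.py <<'E'
import numpy as np, cv2, json
from workcell import bot
def snap(name,fn):
    f=bot.grab_frame(name); cv2.imwrite(fn,cv2.cvtColor(f["pixels"],cv2.COLOR_RGB2BGR))
    np.savez(fn+'.npz',K=[f["fx"],f["fy"],f["cx"],f["cy"]],E=f["extrinsics"]); return f
def load(fn):
    d=np.load(fn+'.npz'); return d['K'],d['E']
def proj(fn,P):
    K,E=load(fn); p=np.atleast_2d(P)@E[:3,:3].T+E[:3,3]
    return np.c_[K[0]*p[:,0]/p[:,2]+K[2],K[1]*p[:,1]/p[:,2]+K[3]]
def atz(fn,uv,z):
    K,E=load(fn); R=E[:3,:3]; c=-R.T@E[:3,3]
    d=R.T@np.array([(uv[0]-K[2])/K[0],(uv[1]-K[3])/K[1],1]); return c+d*(z-c[2])/d[2]
E
python3 - <<'E'
from h import *
np.set_printoptions(precision=3,suppress=True)
for n in("top","side"):
    snap(n,f'pics/{n}0.png'); K,E=load(f'pics/{n}0.png'); print(n,K,-E[:3,:3].T@E[:3,3],E[2,:3])
s=bot.observe(); print({k:np.round(v,3) for k,v in s.items()})
a=cv2.imread('pics/top0.png')
cv2.imwrite('pics/top0x.png',cv2.resize(a,(800,600),interpolation=cv2.INTER_CUBIC))
a=cv2.imread('pics/side0.png')
cv2.imwrite('pics/side0x.png',cv2.resize(a,(800,600),interpolation=cv2.INTER_CUBIC))
E
```

```text
top [407.469 407.469 255.685 190.246] [ 0.475 -0.026  1.378] [ 0.103 -0.008 -0.995]
side [422.717 422.717 251.873 190.099] [ 0.189 -0.885  1.021] [ 0.322  0.648 -0.69 ]
{'clock': np.float64(0.1), 'qpos': array([-1.27 ,  0.522, -0.036,  1.6  ,  0.021,  1.021, -0.113]), 'qd': array([-0.   , -0.   , -0.001, -0.003,  0.001, -0.001, -0.001]), 'joint_efforts': array([  0.004, -92.849,   1.984, -37.054,   0.018,   0.005,   0.   ]), 'position': array([0.226, 0.582, 0.231]), 'tool_rot': array([-3.141,  0.   ,  2.771]), 'force': array([ 0.669,  0.29 , -0.377]), 'moment': array([0.039, 0.06 , 0.01 ]), 'finger_force': np.float64(0.0), 'grip_width': np.float64(0.085)}
```

View pics/top0x.png

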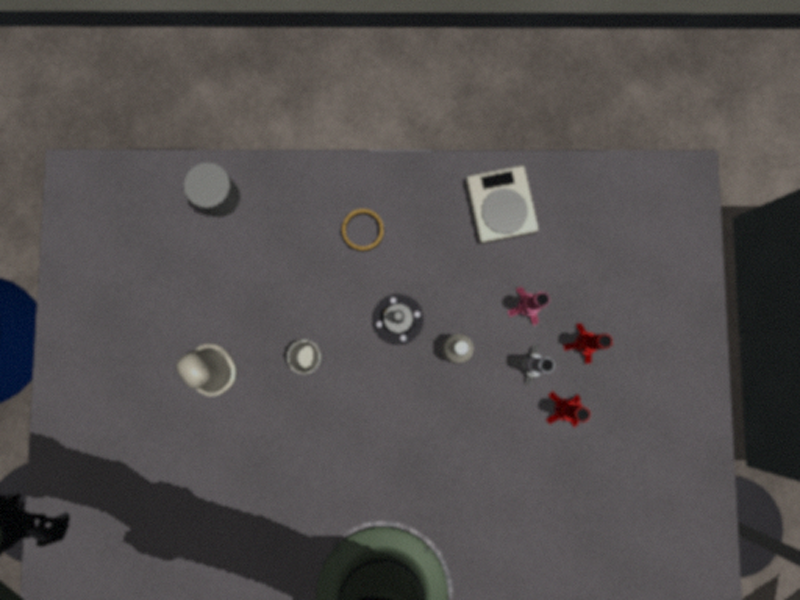

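View pics/side0x.png

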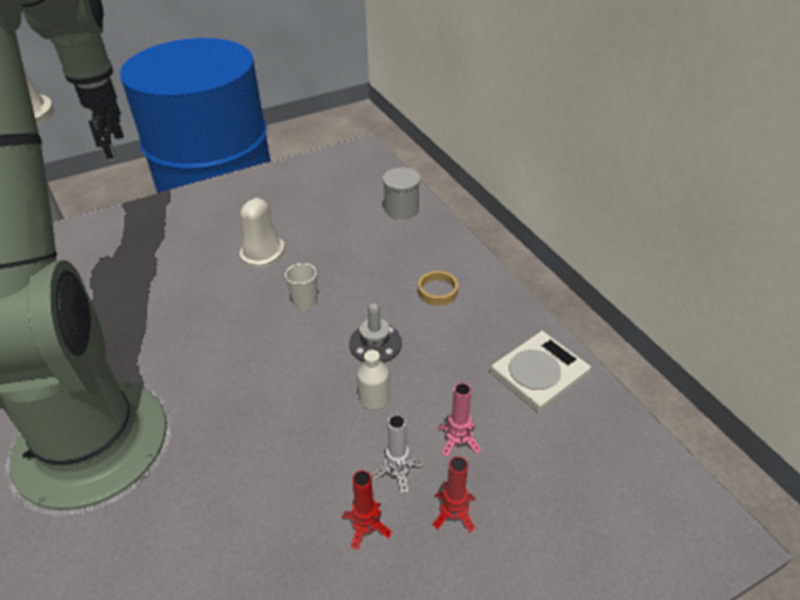

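Top view (raw px = shown/1.5625): the model is at about (193,370), cup (303,356), stand (398,320), bottle (459,347) and grey adapter (537,364), with red and pink look-alikes around the adapter. Next I'll enlarge the model, stand and adapter in both views.

Run:
```python
from h import *
rows=[]
for n,cs in (("top",[(132,237),(254,204),(342,232)]),("side",[(167,150),(240,214),(255,290)])):
    a=cv2.imread(f'pics/{n}0.png'); r=[]
    for u,v in cs:
        x0,y0=u-33,v-37
        t=cv2.resize(a[y0:y0+75,x0:x0+66],None,fx=4,fy=4,interpolation=cv2.INTER_CUBIC)
        t=cv2.convertScaleAbs(t,alpha=1.3)
        for g in range(0,520,10):
            if x0<=g<x0+66: cv2.line(t,(4*(g-x0)+2,0),(4*(g-x0)+2,6),(0,255,255),1); cv2.putText(t,str(g),(4*(g-x0)-8,16),0,.3,(0,255,255),1)
            if y0<=g<y0+75: cv2.line(t,(0,4*(g-y0)+2),(6,4*(g-y0)+2),(0,255,255),1); cv2.putText(t,str(g),(8,4*(g-y0)+5),0,.3,(0,255,255),1)
        r.append(t)
    rows.append(np.hstack(r))
cv2.imwrite('pics/m1.png',np.vstack(rows))
```

```text
(no output)
```

View pics/m1.png

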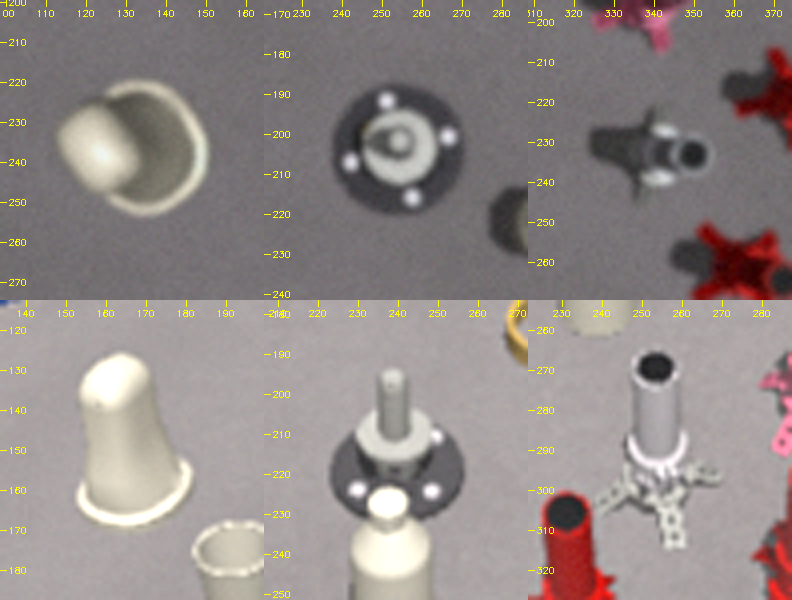

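```bash
cat > fit.py <<'E'
from h import *
from scipy.optimize import minimize
T,S='pics/top0.png','pics/side0.png'
np.set_printoptions(precision=4,suppress=True)
th=np.linspace(0,2*np.pi,48,endpoint=False)
def ring(a,b,z): return np.c_[a*np.cos(th),b*np.sin(th),0*th+z]
secs=[ring(.055,.049,0),ring(.055,.049,.012),None,ring(.035,.0265,.08),ring(.035,.0265,.124),ring(.031,.0225,.136),ring(.022,.015,.145),ring(.008,.006,.150)]
# vertical-ish taper from the flange inward (waist just above the flange guessed)
def sil(fn,x,y,yaw,roi,k=4):
    c,s=np.cos(yaw),np.sin(yaw); R=np.array([[c,-s,0],[s,c,0],[0,0,1]])
    ss=list(secs); ss[2]=ring(.040,.033,.012)
    m=np.zeros((roi[3]*k,roi[2]*k),np.uint8)
    P=[proj(fn,q@R.T+[x,y,0]) for q in ss]
    for i,j in[(0,1),(2,3),(3,4),(4,5),(5,6),(6,7)]:
        h=cv2.convexHull(np.float32(np.vstack([P[i],P[j]])))
        cv2.fillConvexPoly(m,np.int32(np.round(((h[:,0]-roi[:2]+.5)*k-.5)*16)),255,shift=4)
    return m
def gmask(fn,roi,inner):
    a=cv2.imread(fn); m=np.zeros(a.shape[:2],np.uint8)
    cv2.grabCut(a,m,roi,np.zeros((1,65)),np.zeros((1,65)),8,cv2.GC_INIT_WITH_RECT)
    return np.isin(m,(1,3)).astype(np.float32)
E
python3 - <<'E'
from fit import *
# triangulate point pairs
def tri(a,b,z):
    pt,ps=atz(T,a,z)[:2],atz(S,b,z)[:2]; print(pt,ps,(pt+ps)/2)
print('mandrel top');tri((254.75,202),(239.25,195.5),.112)
print('collar');tri((255.4,204.1),(240,(434-300)/4+177),.05)
print('foot top',atz(T,(254.5,204),.008))
print('tube top');tri((350.25,233.75),(254,269.75),.145)
print('tips');print([atz(S,p,.003)[:2] for p in((270,296.75),(258.75,314.25),(240,303.75),(246,293))])
rt,rs=(108,212,48,48),(148,120,38,56)
res=[]
for fn,roi in((T,rt),(S,rs)):
    g=gmask(fn,roi,None)[roi[1]:roi[1]+roi[3],roi[0]:roi[0]+roi[2]]
    G=cv2.resize(g,None,fx=4,fy=4,interpolation=cv2.INTER_LINEAR)>.5; res.append((fn,roi,G))
def cost(p):
    c=0
    for fn,roi,G in res:
        m=sil(fn,*p,roi)>0; c+=1-(m&G).sum()/(m|G).sum()
    return c
p0=atz(T,(134,237),.006)[:2]
L=[]
for y0 in np.radians([-60,-30,0,30,60,90]):
    r=minimize(cost,[*p0,y0],method='Nelder-Mead',options=dict(initial_simplex=[[*p0,y0],[p0[0]+.005,p0[1],y0],[p0[0],p0[1]+.005,y0],[*p0,y0+.3]],xatol=1e-4,fatol=1e-5))
    L.append((r.fun,*r.x[:2],np.degrees(r.x[2])));print(np.array(L[-1]))
b=min(L); o=[]
for fn,roi,G in res:
    a=cv2.resize(cv2.imread(fn)[roi[1]:roi[1]+roi[3],roi[0]:roi[0]+roi[2]],None,fx=4,fy=4)
    for M,c in((G,(0,255,0)),(sil(fn,b[1],b[2],np.radians(b[3]),roi)>0,(0,0,255))):
        cv2.drawContours(a,cv2.findContours(M.astype(np.uint8),0,1)[0],-1,c,1)
    o.append(cv2.copyMakeBorder(a,0,230-a.shape[0],0,10,0))
cv2.imwrite('pics/m2.png',cv2.resize(np.hstack(o),None,fx=2,fy=2))
E
```

```text
mandrel top
[ 0.5698 -0.0331] [ 0.5688 -0.0335] [ 0.5693 -0.0333]
collar
[ 0.5675 -0.0356] [ 0.5666 -0.0376] [ 0.5671 -0.0366]
foot top [ 0.5708 -0.0329  0.008 ]
tube top
[ 0.4715 -0.3207] [ 0.4696 -0.321 ] [ 0.4705 -0.3209]
tips
[array([ 0.512 , -0.3304]), array([ 0.4594, -0.3629]), array([ 0.4293, -0.3109]), array([ 0.459 , -0.2884])]
[ 0.1553  0.4613  0.369  22.6476]
[ 0.1537  0.4609  0.3684 21.496 ]
[ 0.1546  0.4609  0.3682 19.5049]
[ 0.154   0.4609  0.3686 21.1438]
[ 0.1544  0.461   0.3688 21.8725]
[  0.1532   0.4611   0.3687 199.8825]
```

View pics/m2.png

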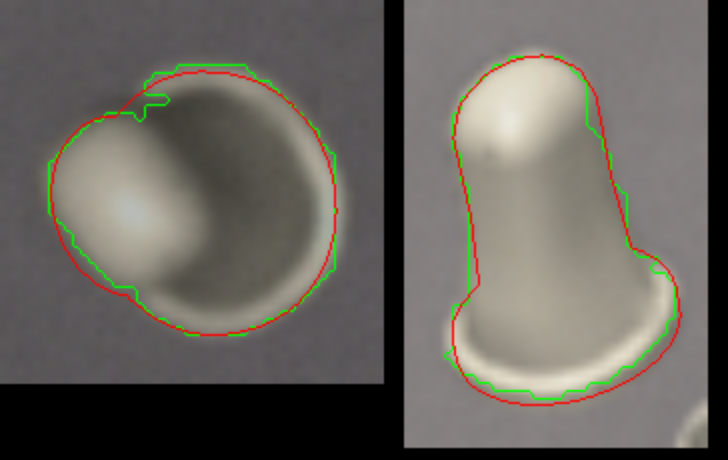

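```bash
cat > fit2.py <<'E'
from fit import *
def se(a,b,z,n):
    c,s=np.cos(th),np.sin(th); return np.c_[a*np.sign(c)*abs(c)**(2/n),b*np.sign(s)*abs(s)**(2/n),0*th+z]
def sil2(fn,p,roi,k=4):
    x,y,yaw,n,nf,w=p[:6]; du=p[6:8]
    c,s=np.cos(yaw),np.sin(yaw); R=np.array([[c,-s,0],[s,c,0],[0,0,1]])
    ss=[se(.055,.049,0,nf),se(.055,.049,.012,nf),se(.035+w,.0265+w,.012,n),se(.035,.0265,.08,n),se(.035,.0265,.124,n),se(.033,.0245,.132,n),se(.028,.0205,.140,n),se(.02,.014,.147,2),se(.008,.006,.150,2)]
    P=[proj(fn,q@R.T+[x,y,0])+du for q in ss]
    m=np.zeros((roi[3]*k,roi[2]*k),np.uint8)
    for i,j in[(0,1)]+[(i,i+1) for i in range(2,8)]:
        h=cv2.convexHull(np.float32(np.vstack([P[i],P[j]])))
        cv2.fillConvexPoly(m,np.int32(np.round(((h[:,0]-roi[:2]+.5)*k-.5)*16)),255,shift=4)
    return m>0
def warm(fn,roi,k=4):
    a=cv2.imread(fn)[roi[1]:roi[1]+roi[3],roi[0]:roi[0]+roi[2]].astype(np.float32)
    w=a[:,:,2]-a[:,:,0]; w=cv2.GaussianBlur(w,(0,0),.6)
    w=cv2.resize(w,None,fx=k,fy=k,interpolation=cv2.INTER_CUBIC)
    lo,hi=np.median(w[:16]),np.percentile(w,85); print(fn,lo,hi)
    return w>(lo+hi)/2
E
python3 - <<'E'
from fit2 import *
rt,rs=(108,212,48,48),(148,120,40,56)
res=[(T,rt,warm(T,rt)),(S,rs,warm(S,rs))]
for f,r,G in res: 
    n,l,st,_=cv2.connectedComponentsWithStats(G.astype(np.uint8)); G[:]=l==1+st[1:,4].argmax()
def cost(q):
    c=0
    for i,(fn,roi,G) in enumerate(res):
        p=[*q[:6],*q[6+2*i:8+2*i]]
        m=sil2(fn,p,roi); c+=1-(m&G).sum()/(m|G).sum()
    return c+.01*np.sum(np.square(q[6:]))+ .002*(q[3]-2.6)**2+.004*(q[4]-2)**2
L=[]
d=np.diag([.004,.004,.3,.4,.2,.003,.4,.4,.4,.4])
for y0 in np.radians([-40,0,20,40,70]):
    q0=np.array([.461,.3687,y0,2.6,2,.005,0,0,0,0])
    r=minimize(cost,q0,method='Nelder-Mead',options=dict(initial_simplex=np.vstack([q0,q0+d]),xatol=1e-4,fatol=1e-5,maxiter=1500,adaptive=True))
    L.append((r.fun,r.x));print(r.fun,r.x,np.degrees(r.x[2]))
b=min(L,key=lambda t:t[0])[1]; o=[]
for i,(fn,roi,G) in enumerate(res):
    a=cv2.resize(cv2.imread(fn)[roi[1]:roi[1]+roi[3],roi[0]:roi[0]+roi[2]],None,fx=4,fy=4)
    for M,c in((G,(0,255,0)),(sil2(fn,[*b[:6],*b[6+2*i:8+2*i]],roi),(0,0,255))):
        cv2.drawContours(a,cv2.findContours(M.astype(np.uint8),0,1)[0],-1,c,1)
    o.append(cv2.copyMakeBorder(a,0,230-a.shape[0],0,10,0))
cv2.imwrite('pics/m3.png',cv2.resize(np.hstack(o),None,fx=2,fy=2))
E
```

```text
pics/top0.png 1.6844144 14.841223
pics/side0.png 5.1212835 20.238619
0.09369410851828006 [ 0.461   0.368   0.606   2.4105  2.3466  0.004   0.1237 -0.4722 -0.528
 -0.2321] 34.722499536192025
0.08865753249175645 [ 0.4611  0.3679  0.6057  2.5655  2.3476  0.0071  0.123  -0.4809 -0.5453
 -0.2501] 34.70636665078663
0.0861851127503001 [ 0.4611  0.3682  0.6078  2.498   2.3555  0.0091  0.2064 -0.4461 -0.552
 -0.186 ] 34.82219587463179
0.08651085223295428 [ 0.461   0.369   0.6453  2.499   2.3795  0.0082  0.3973 -0.4647 -0.492
 -0.1396] 36.974719993018105
0.08775615891414311 [ 0.4611  0.3691  0.608   2.5859  2.3447  0.0092  0.4605 -0.4515 -0.4884
 -0.0391] 34.834384886737276
```

View pics/m3.png

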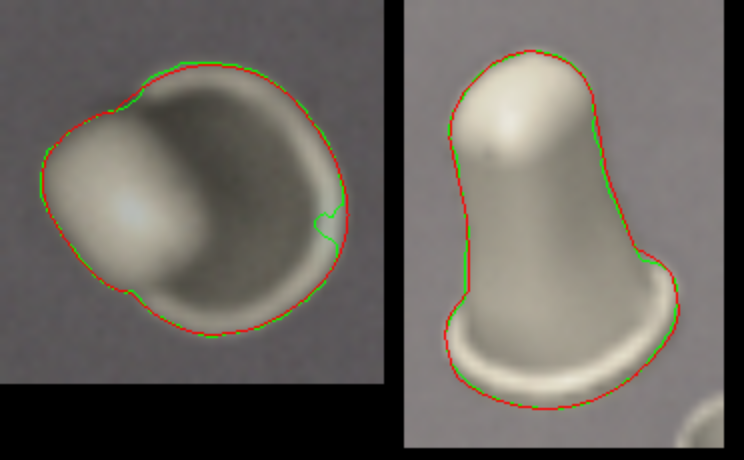

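The overlay now matches in both views: model at about (0.461, 0.368), yaw about 35.5°. Now I'll move above it, turning the tool's y axis from 68.8° to about 125.5°.

```bash
python3 -m crank '{"travel":[[4,-3.5,0],[8,-7,0],[12,-11,0],[16,-15,0],[20,-18,0]],"turn":[[0,0,8],[0,0,16],[0,0,24],[0,0,32],[0,0,40]],"gripper":[0,0,0,0,0]}' 40
python3 - <<'E'
from fit import *
for n,u,v,z in(('bottle cap',295.7,222,.125),('cup rim',194,228,.085),('pink top',348.8,191.4,.145),('red1',387,218,.145),('red2',372.5,264,.145),('tape',232,147,.025)): print(n,atz(T,(u,v),z)[:2])
print('bottle side',atz(S,(238,225),.125)[:2])
E
```

```text
clock: 0.6
position: [0.4112, 0.4139, 0.2312]
tool_rot: [-3.141, -0.0, -2.812]
force: [0.6, 0.5, 0.2]
grip_width: 0.0856
finger_force: 0.0
bottle cap [ 0.5073 -0.1587]
cup rim [0.4895 0.1584]
pink top [ 0.5997 -0.3194]
red1 [ 0.5188 -0.4334]
red2 [ 0.3814 -0.3852]
tape [0.7622 0.0431]
bottle side [ 0.5074 -0.1511]
```

```bash
python3 -m crank '{"travel":[[1.8,-1.7,0],[3.5,-3.45,0],[3.5,-3.45,0],[3.5,-3.45,-2],[3.5,-3.45,-4]],"turn":[[0,0,8],[0,0,16.5],[0,0,16.5],[0,0,16.5],[0,0,16.5]],"gripper":[0,0,0,0,0]}'
python3 - <<'E'
from h import *
snap('top','pics/t1.png');snap('side','pics/s1.png')
print(bot.observe()['position'],bot.observe()['tool_rot'])
a=cv2.imread('pics/t1.png')[190:280,90:190];b=cv2.imread('pics/s1.png')[90:180,120:220]
cv2.imwrite('pics/m4.png',cv2.resize(np.hstack([a,b]),(800,360),interpolation=cv2.INTER_CUBIC))
E
```

```text
clock: 1.1
position: [0.445, 0.3817, 0.191]
tool_rot: [3.141, 0.001, -2.532]
force: [-0.3, -0.8, -0.9]
grip_width: 0.0853
finger_force: 0.0
[0.44384004 0.38088169 0.1890342 ] [-3.14122614 -0.00394863 -2.53107365]
```

View pics/m4.png

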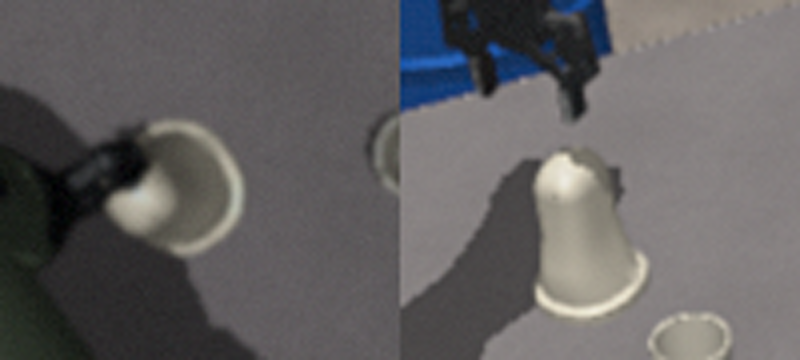

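The fingers straddle the model's end but sit about 2 cm short in xy, because the first call was rate-limited. I'll correct xy first, then go down.

```bash
python3 -m crank '{"travel":[[0.8,-0.6,0],[1.7,-1.25,0],[1.7,-1.25,0],[1.7,-1.25,0],[1.7,-1.25,0]],"turn":[[0,0,0.5],[0,0,0.5],[0,0,0.5],[0,0,0.5],[0,0,0.5]],"gripper":[0,0,0,0,0]}'; python3 -c "
from h import *
print(bot.observe()['position'],bot.observe()['tool_rot'])"
```

```text
clock: 1.7
position: [0.4622, 0.369, 0.1916]
tool_rot: [3.141, 0.0, -2.521]
force: [0.3, -0.1, 0.2]
grip_width: 0.0855
finger_force: 0.0
[0.46216805 0.36901677 0.19161908] [ 3.14137405e+00  4.04530333e-04 -2.52140765e+00]
```

```bash
python3 -m crank '{"travel":[[-0.1,-0.05,-3],[-0.1,-0.05,-6],[-0.1,-0.05,-9],[-0.1,-0.05,-10.6],[-0.1,-0.05,-10.6]],"turn":[[0,0,0],[0,0,0],[0,0,0],[0,0,0],[0,0,0]],"gripper":[0,0,0,0,0.3]}' 40 && python3 -m crank '{"travel":[[0,0,0],[0,0,0],[0,0,0],[0,0,0],[0,0,0]],"turn":[[0,0,0],[0,0,0],[0,0,0],[0,0,0],[0,0,0]],"gripper":[0.6,0.6,0.6,0.6,0.6]}' 40
```

```text
clock: 2.2
position: [0.46, 0.3678, 0.0834]
tool_rot: [-3.141, -0.003, -2.521]
force: [-0.1, -0.4, 0.8]
grip_width: 0.0731
finger_force: 0.0
clock: 2.7
position: [0.4619, 0.3687, 0.0864]
tool_rot: [3.142, 0.002, -2.522]
force: [1.4, -1.7, 8.7]
grip_width: 0.0516
finger_force: 43.4
```

```bash
python3 -m crank '{"travel":[[0,0,0.5],[0,0,2],[0,0,4],[0,0,7],[0,0,10]],"turn":[[0,0,0],[0,0,0],[0,0,0],[0,0,0],[0,0,0]],"gripper":[0.7,0.7,0.7,0.7,0.7]}' 50 && python3 -m crank '{"travel":[[0,0,2],[0,0,4],[0,0,4],[0,0,4],[0,0,4]],"turn":[[0,0,0],[0,0,0],[0,0,0],[0,0,0],[0,0,0]],"gripper":[0.7,0.7,0.7,0.7,0.7]}'
python3 - <<'E'
from h import *
snap('top','pics/t2.png');snap('side','pics/s2.png')
s=bot.observe();print(s['position'],s['tool_rot'],s['force'],s['moment'])
a=cv2.imread('pics/t2.png')[180:290,90:210];b=cv2.imread('pics/s2.png')[50:160,110:230]
cv2.imwrite('pics/m5.png',cv2.resize(np.hstack([a,b]),(800,367),interpolation=cv2.INTER_CUBIC))
E
```

```text
clock: 3.2
position: [0.4609, 0.3682, 0.1873]
tool_rot: [3.141, -0.0, -2.521]
force: [0.7, -0.2, -2.6]
grip_width: 0.0514
finger_force: 52.8
clock: 3.7
position: [0.4608, 0.3679, 0.2245]
tool_rot: [-3.141, -0.001, -2.521]
force: [0.3, 0.2, -2.8]
grip_width: 0.0514
finger_force: 52.8
[0.46088023 0.36804046 0.22439047] [-3.14146495e+00 -1.51586573e-03 -2.52127137e+00] [-0.18048312 -0.3918698  -2.64828953] [-0.0372426   0.02989025 -0.0175616 ]
```

View pics/m5.png

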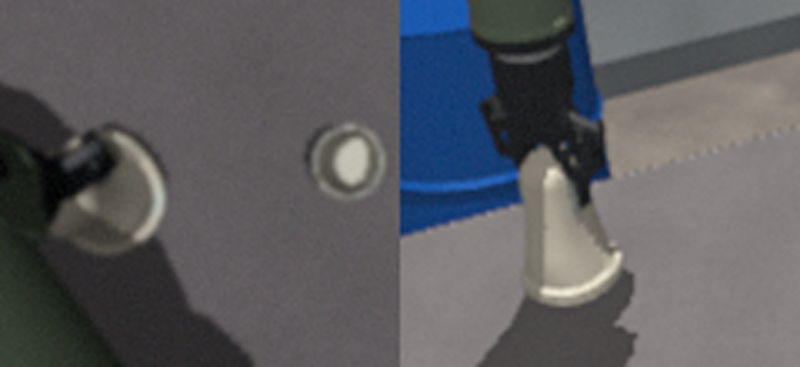

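Held cleanly: the load is 2.7 N and the model hangs upright. I'll carry it over the cup to the stand, turning it to model yaw 0.

```bash
python3 -m crank '{"travel":[[1,-3,1],[2,-7,2],[3,-11,2],[4,-15,2],[5,-19,2]],"turn":[[0,0,-3],[0,0,-6],[0,0,-10],[0,0,-14],[0,0,-17.5]],"gripper":[0.7,0.7,0.7,0.7,0.7]}' && python3 -m crank '{"travel":[[1,-4,0],[2,-8,0],[3.5,-12,0],[4.5,-16,0],[5,-18,0]],"turn":[[0,0,-4],[0,0,-8],[0,0,-12],[0,0,-16],[0,0,-18]],"gripper":[0.7,0.7,0.7,0.7,0.7]}' && python3 -m crank '{"travel":[[0,0,0],[0,0,0],[0,0,0],[0,0,0],[0,0,0]],"turn":[[0,0,0],[0,0,0],[0,0,0],[0,0,0],[0,0,0]],"gripper":[0.7,0.7,0.7,0.7,0.7]}'; python3 -c "
from h import *
s=bot.observe();print(s['position'],s['tool_rot'],s['qpos'])"
```

```text
clock: 4.3
position: [0.5112, 0.1766, 0.2448]
tool_rot: [-3.141, -0.001, -2.829]
force: [1.5, -0.1, -2.9]
grip_width: 0.0514
finger_force: 53.1
clock: 4.8
position: [0.5614, -0.0056, 0.2447]
tool_rot: [-3.14, -0.001, 3.136]
force: [0.0, 1.2, -2.3]
grip_width: 0.0517
finger_force: 53.3
clock: 5.3
position: [0.5612, -0.0008, 0.2453]
tool_rot: [3.141, 0.0, -3.139]
force: [0.9, 0.1, -2.4]
grip_width: 0.051
finger_force: 53.3
[ 0.5611526  -0.00083411  0.24530282] [ 3.14143336e+00  3.83356949e-06 -3.13945131e+00] [-0.11573323  0.40453453  0.01580524  1.75707736 -0.00768051  0.98002003
  1.47601219]
```

Run:
```python
from fit import *
def disc(r,z,x,y): return np.c_[x+r*np.cos(th),y+r*np.sin(th),0*th+z]
def stack(fn,parts,x,y,roi,k,du):
    m=np.zeros((roi[3]*k,roi[2]*k),np.uint8)
    for r0,z0,r1,z1 in parts:
        h=cv2.convexHull(np.float32(np.vstack([proj(fn,disc(r0,z0,x,y)),proj(fn,disc(r1,z1,x,y))])+du))
        cv2.fillConvexPoly(m,np.int32(np.round(((h[:,0]-roi[:2]+.5)*k-.5)*16)),255,shift=4)
    return m>0
def img(fn,roi,k):
    a=cv2.cvtColor(cv2.imread(fn),cv2.COLOR_BGR2GRAY)[roi[1]:roi[1]+roi[3],roi[0]:roi[0]+roi[2]].astype(np.float32)
    return cv2.resize(a,None,fx=k,fy=k,interpolation=cv2.INTER_CUBIC)
k=6
# top: foot (dark vs bench) filled
def fit(fn,roi,G,parts,tag):
    f=lambda p:1-(stack(fn,parts,p[0],p[1],roi,k,0)&G).sum()/(stack(fn,parts,p[0],p[1],roi,k,0)|G).sum()
    q=np.array([.569,-.034]); r=minimize(f,q,method='Nelder-Mead',options=dict(initial_simplex=[q,q+[.005,0],q+[0,.005]],xatol=5e-5,fatol=1e-5))
    print(tag,r.x,r.fun)
def big(M,fill=True):
    c=max(cv2.findContours(M.astype(np.uint8),cv2.RETR_EXTERNAL,1)[0],key=cv2.contourArea)
    o=np.zeros(M.shape,np.uint8); cv2.drawContours(o,[c],-1,1,-1); return o>0
roi=(232,182,46,44); I=img(T,roi,k); bg=np.median(np.r_[I[:10].ravel(),I[-10:].ravel()]); dk=np.percentile(I,8)
fit(T,roi,big(I<(bg+dk)/2),[(.055,0,.055,.010)],'top foot')
roi=(243,190,25,27); I=img(T,roi,k); print(np.percentile(I,[5,20,50,80,95]))
h=np.percentile(I,80);d=np.percentile(I,5)
fit(T,roi,big(I>(h+d)/2),[(.030,.05,.030,.05)],'top collar')
# side mandrel: column centre per row, bright or dark vs bench -> horizontal profile
I=cv2.imread(S)
for v in(197,200,203,206): print(v,I[v,229:251].mean(1).astype(int))
```

```text
top foot [ 0.5701 -0.031 ] 0.5922238182293027
[ 44.0281  49.3405  77.0713 134.0086 152.6766]
top collar [ 0.5709 -0.0332] 0.25721737566327907
197 [131 129 128 130 131 127 112 122 148 150 157 156 135 110 118 127 127 127
 125 125 127 125]
200 [130 129 129 129 130 130 108  99 110 121 123 122 113 103 116 126 127 129
 127 126 128 127]
203 [130 130 128 129 129 133 111  97 110 117 119 118 112 104 119 131 130 129
 129 127 127 126]
206 [131 130 136 151 167 172 124  93 106 114 118 115 110 103 131 160 169 167
 156 136 127 128]
```

Run:
```python
from fit import *
print(proj(S,[[.569,-.034,z] for z in(.07,.09,.112)]),'meas u 238.85 @203')
A=cv2.imread(T).mean(2)
def cross(p,o,d,lo=None):
    pass
# radial edge search from approx centre: foot outer boundary and collar outer boundary
for name,r,z,s in(('foot',.055,.008,+1),('collar',.030,.05,-1)):
    B=cv2.GaussianBlur(A,(0,0),.5).astype(np.float32)
    def pts(c):
        rr=np.linspace(.75,1.3,45)*r; out=[]
        for t in th:
            P=np.c_[c[0]+rr*np.cos(t),c[1]+rr*np.sin(t),0*rr+z]; uv=np.float32(proj(T,P))
            v=cv2.remap(B,uv[:,:1],uv[:,1:],cv2.INTER_CUBIC)[:,0]
            g=s*np.gradient(v); i=g.argmax()
            if 0<i<44 and g[i]>1: out.append(P[i,:2])
        return np.array(out)
    c=np.array([.569,-.034])
    for _ in range(6):
        q=pts(c)
        from scipy.optimize import least_squares
        R=least_squares(lambda p:np.hypot(*(q-p[:2]).T)-p[2],[*c,r],loss='soft_l1',f_scale=.001); c=R.x[:2]
    print(name,R.x,len(q),np.median(abs(R.fun)))
```

```text
[[239.9228 205.116 ]
 [239.6729 200.6268]
 [239.3919 195.5786]] meas u 238.85 @203
foot [ 0.5712 -0.0317  0.0552] 47 0.0006964360902087102
collar [ 0.5704 -0.0323  0.0297] 48 0.0009753404902196547
```

```bash
python3 -m crank '{"travel":[[0.4,-1.5,0],[0.8,-3.05,-1],[0.8,-3.05,-3],[0.8,-3.05,-3],[0.8,-3.05,-3]],"turn":[[0,0,0],[0,0,0],[0,0,0],[0,0,0],[0,0,0]],"gripper":[0.7,0.7,0.7,0.7,0.7]}'
python3 - <<'E'
from fit import *
snap('top','pics/t3.png');snap('side','pics/s3.png')
s=bot.observe();p=s['position'];print(p,s['tool_rot'])
def draw(fn,roi,k,du):
    a=cv2.resize(cv2.imread(fn)[roi[1]:roi[1]+roi[3],roi[0]:roi[0]+roi[2]],None,fx=k,fy=k,interpolation=cv2.INTER_CUBIC)
    b=p[2]-.0864
    for a_,b_,z,c,xy in((.055,.049,b,(0,0,255),p[:2]),(.055,.049,b+.012,(0,160,255),p[:2]),(.055,.055,.01,(0,255,0),(.5693,-.0313)),(.03,.03,.05,(0,255,0),(.5693,-.0313)),(.0125,.0125,.104,(255,255,0),(.5693,-.0313))):
        uv=proj(fn,ring(a_,b_,z)+[xy[0],xy[1],0])+du
        cv2.polylines(a,[np.int32(np.round(((uv-roi[:2]+.5)*k-.5)*16))],True,c,1,cv2.LINE_AA,4)
    return a
A=draw('pics/t3.png',(222,170,80,100),5,np.array([.2,-.46]));B=draw('pics/s3.png',(205,130,80,100),5,np.array([-.5,-.2]))
cv2.imwrite('pics/m6.png',np.hstack([A,B]))
E
```

```text
clock: 5.8
position: [0.5691, -0.0327, 0.215]
tool_rot: [-3.141, -0.001, -3.141]
force: [-0.6, 0.4, -1.6]
grip_width: 0.0512
finger_force: 53.2
[ 0.5696 -0.0323  0.2159] [ 3.1416  0.0007 -3.1409]
```

View pics/m6.png

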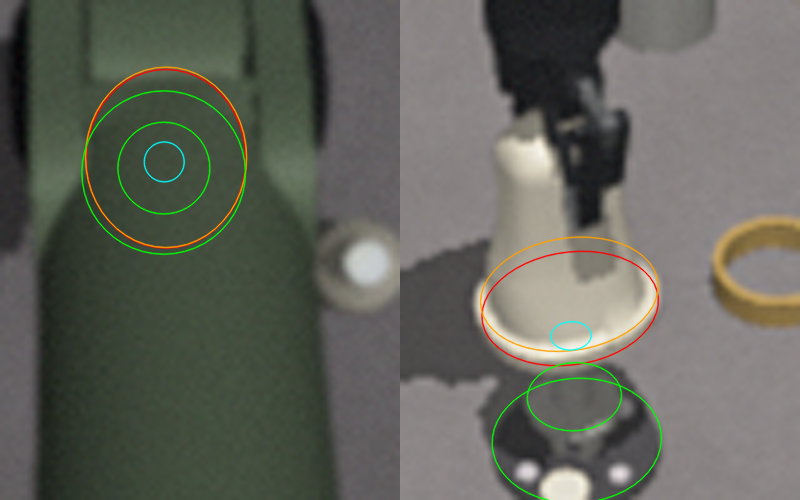

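```bash
cat > edge.py <<'E'
from fit import *
from scipy.optimize import least_squares
def edgefit(fn,a,b,z,s,c,angs,free=True,span=(.8,1.25),blur=.5,gmin=3):
    B=cv2.GaussianBlur(cv2.imread(fn).mean(2),(0,0),blur).astype(np.float32)
    c=np.array(c,float); rr=np.linspace(*span,60)
    for _ in range(8):
        q=[];k=[]
        for t in angs:
            d=np.array([a*np.cos(t),b*np.sin(t)]); P=np.c_[c+rr[:,None]*d,0*rr+z]; uv=np.float32(proj(fn,P))
            g=s*np.gradient(cv2.remap(B,uv[:,:1],uv[:,1:],cv2.INTER_CUBIC)[:,0]); i=g.argmax()
            if 0<i<59 and g[i]>gmin/10: q.append(P[i,:2])
        q=np.array(q)
        R=least_squares(lambda p:(np.hypot((q[:,0]-p[0])/a,(q[:,1]-p[1])/b)-1)*min(a,b),c,loss='soft_l1',f_scale=.001); c=R.x
    return c,len(q),np.median(abs(R.fun))
E
python3 - <<'E'
from edge import *
a=np.radians
full=a(np.arange(0,360,5))
# side camera azimuth from scene ~ direction (-.45,-.9) => -117deg is near side
print('side foot', edgefit(S,.055,.055,.010,1,(.569,-.033),a(np.r_[-40:220:5])))
print('side foot wide', edgefit(S,.055,.055,.010,1,(.569,-.033),a(np.r_[-60:160:5])))
print('side foot s3', edgefit('pics/s3.png',.055,.055,.010,1,(.569,-.033),a(np.r_[-40:20:4,200:225:4])))
print('side collar', edgefit(S,.030,.030,.050,-1,(.569,-.033),a(np.r_[-180:0:5])))
for z in(.1295,.1355,.1415): print('flange s3',z, edgefit('pics/s3.png',.055,.049,z,-1,(.569,-.033),a(np.r_[-200:-20:5])))
for z in(0,.006,.012):
    pass
E
```

```text
side foot (array([ 0.5643, -0.037 ]), 45, np.float64(0.0011430370240786403))
side foot wide (array([ 0.565 , -0.0364]), 38, np.float64(0.0011099885962648193))
side foot s3 (array([ 0.5638, -0.0399]), 22, np.float64(0.0008780563853679835))
side collar (array([ 0.5664, -0.0357]), 36, np.float64(0.0011350477684704873))
flange s3 0.1295 (array([ 0.5696, -0.0242]), 36, np.float64(0.0007300276470740811))
flange s3 0.1355 (array([ 0.5675, -0.0301]), 36, np.float64(0.0007493377825267061))
flange s3 0.1415 (array([ 0.565 , -0.0353]), 36, np.float64(0.0009493854663157573))
```

Top view is blocked by the arm. In the side view the model's flange and the stand line up to within about 1 mm, well inside the taper's capture of about 6 mm. I'll lower in small steps and use the sideways force as a guide.

```bash
python3 -m crank '{"travel":[[0.1,0,-0.5],[0.1,0,-1.2],[0.1,0,-1.7],[0.1,0,-2.0],[0.1,0,-2.2]],"turn":[[0,0,0],[0,0,0],[0,0,0],[0,0,0],[0,0,0]],"gripper":[0.7,0.7,0.7,0.7,0.7]}' && python3 -m crank '{"travel":[[0,0,-0.2],[0,0,-0.4],[0,0,-0.6],[0,0,-0.6],[0,0,-0.6]],"turn":[[0,0,0],[0,0,0],[0,0,0],[0,0,0],[0,0,0]],"gripper":[0.7,0.7,0.7,0.7,0.7]}' && python3 -c "
from h import *
s=bot.observe();print(s['position'],s['force'],s['moment'])"
```

```text
clock: 6.4
position: [0.5701, -0.0321, 0.1929]
tool_rot: [-3.142, -0.0, -3.141]
force: [-0.9, -0.4, -2.3]
grip_width: 0.051
finger_force: 53.2
clock: 6.9
position: [0.5703, -0.0322, 0.1873]
tool_rot: [-3.142, 0.0, -3.141]
force: [-0.3, -0.3, -3.0]
grip_width: 0.0517
finger_force: 53.2
[ 0.5702882  -0.03217566  0.18733823] [-0.31196579 -0.25142185 -3.01022608] [ 0.05535168 -0.00788207  0.00506985]
```

```bash
python3 -m crank '{"travel":[[0,0,-0.3],[0,0,-0.7],[0,0,-1.1],[0,0,-1.5],[0,0,-1.5]],"turn":[[0,0,0],[0,0,0],[0,0,0],[0,0,0],[0,0,0]],"gripper":[0.7,0.7,0.7,0.7,0.7]}' && python3 -c "
from h import *
s=bot.observe();print(s['position'],s['force'],s['moment'])"
```

```text
clock: 7.4
position: [0.5699, -0.0322, 0.1716]
tool_rot: [-3.142, -0.001, -3.141]
force: [-0.9, 1.4, -3.3]
grip_width: 0.0509
finger_force: 53.2
[ 0.56990487 -0.03216644  0.17156149] [-0.85873684  1.35591504 -3.29775149] [-0.00666282 -0.00980209 -0.02415295]
```

```bash
python3 -m crank '{"travel":[[0,0,-0.5],[0,0,-1],[0,0,-1.5],[0,0,-2],[0,0,-2.5]],"turn":[[0,0,0],[0,0,0],[0,0,0],[0,0,0],[0,0,0]],"gripper":[0.7,0.7,0.7,0.7,0.7]}' && python3 -m crank '{"travel":[[0,0,-0.3],[0,0,-0.5],[0,0,-0.7],[0,0,-0.8],[0,0,-0.8]],"turn":[[0,0,0],[0,0,0],[0,0,0],[0,0,0],[0,0,0]],"gripper":[0.7,0.7,0.7,0.7,0.7]}' && python3 -c "
from h import *
s=bot.observe();print(s['position'],s['force'],s['moment'])"
```

```text
clock: 7.9
position: [0.5702, -0.0322, 0.1468]
tool_rot: [3.142, -0.0, -3.141]
force: [-0.6, 0.5, -2.8]
grip_width: 0.0514
finger_force: 53.3
clock: 8.4
position: [0.5702, -0.0322, 0.1393]
tool_rot: [-3.142, 0.0, -3.141]
force: [0.7, -0.0, -2.7]
grip_width: 0.0512
finger_force: 53.2
[ 0.57023613 -0.03216906  0.13926602] [ 0.6612697  -0.0487643  -2.72773566] [0.01243501 0.03005506 0.01524964]
```

```bash
python3 -m crank '{"travel":[[0,0,-0.1],[0,0,-0.2],[0,0,-0.25],[0,0,-0.3],[0,0,-0.3]],"turn":[[0,0,0],[0,0,0],[0,0,0],[0,0,0],[0,0,0]],"gripper":[0.7,0.7,0.7,0.7,0.7]}'
```

```text
clock: 8.9
position: [0.5703, -0.0322, 0.1364]
tool_rot: [-3.142, 0.0, -3.141]
force: [0.2, -0.3, -1.7]
grip_width: 0.051
finger_force: 53.2
```

```bash
python3 -m crank '{"travel":[[0,0,-0.05],[0,0,-0.1],[0,0,-0.1],[0,0,-0.1],[0,0,-0.1]],"turn":[[0,0,0],[0,0,0],[0,0,0],[0,0,0],[0,0,0]],"gripper":[0.7,0.7,0.7,0.7,0.7]}'; python3 -m crank '{"travel":[[0,0,-0.05],[0,0,-0.1],[0,0,-0.1],[0,0,-0.1],[0,0,-0.1]],"turn":[[0,0,0],[0,0,0],[0,0,0],[0,0,0],[0,0,0]],"gripper":[0.7,0.7,0.7,0.7,0.7]}'
```

```text
clock: 9.4
position: [0.5708, -0.0323, 0.1362]
tool_rot: [-3.142, 0.001, -3.141]
force: [-2.7, -0.1, 13.1]
grip_width: 0.0512
finger_force: 53.8
clock: 9.9
position: [0.571, -0.0326, 0.136]
tool_rot: [-3.141, 0.002, -3.142]
force: [-6.7, -2.3, 26.8]
grip_width: 0.0513
finger_force: 53.6
```

Contact at TCP z 0.136, which puts the underside at 0.050: seated. I'll ease the push off and open.

```bash
python3 -m crank '{"travel":[[0,0,0.1],[0,0,0.13],[0,0,0.13],[0,0,0.13],[0,0,0.13]],"turn":[[0,0,0],[0,0,0],[0,0,0],[0,0,0],[0,0,0]],"gripper":[0.7,0.7,0.7,0.7,0.7]}' 20; python3 -m crank '{"travel":[[0,0,0],[0,0,0],[0,0,0],[0,0,0],[0,0,0]],"turn":[[0,0,0],[0,0,0],[0,0,0],[0,0,0],[0,0,0]],"gripper":[0.3,0,0,0,0]}' 20
```

```text
clock: 10.4
position: [0.5706, -0.0325, 0.1361]
tool_rot: [-3.141, 0.001, -3.141]
force: [-0.9, -1.2, 9.3]
grip_width: 0.0513
finger_force: 52.5
clock: 10.9
position: [0.5702, -0.0321, 0.1355]
tool_rot: [3.142, -0.0, -3.141]
force: [-0.6, 0.7, -0.2]
grip_width: 0.0856
finger_force: 0.0
```

```bash
python3 -m crank '{"travel":[[0,0,0],[0,0,1],[0,0,3],[0,0,6],[0,0,10]],"turn":[[0,0,0],[0,0,0],[0,0,0],[0,0,0],[0,0,0]],"gripper":[0,0,0,0,0]}' 20
```

```text
clock: 11.4
position: [0.5695, -0.0322, 0.2364]
tool_rot: [-3.142, -0.002, -3.141]
force: [0.3, 0.2, 0.3]
grip_width: 0.0856
finger_force: 0.0
```

Model released on the stand. Now across to the grey adapter at (0.4705, -0.321), turning -14° to keep the fingers clear of the red ones.

```bash
python3 -m crank '{"travel":[[-1,-3,0],[-2.5,-7,0],[-4,-11,0],[-5.5,-15,0],[-7,-19,0]],"turn":[[0,0,-3],[0,0,-6],[0,0,-9],[0,0,-12],[0,0,-14]],"gripper":[0,0,0,0,0]}' 40 && python3 -m crank '{"travel":[[-1,-3,0],[-2,-6,0],[-2.9,-9.5,0],[-2.9,-9.9,0],[-2.9,-9.9,0]],"turn":[[0,0,0],[0,0,0],[0,0,0],[0,0,0],[0,0,0]],"gripper":[0,0,0,0,0]}'
python3 - <<'E'
from edge import *
snap('top','pics/t4.png');snap('side','pics/s4.png')
s=bot.observe();print(s['position'],s['tool_rot'])
for f in('pics/t4.png','pics/s4.png'):
    print(f,proj(f,[[.570,-.032,.2],[.4705,-.321,.145]]))
a=cv2.imread('pics/t4.png')[165:240,225:300];b=cv2.imread('pics/s4.png')[130:230,195:295];c=cv2.imread('pics/s4.png')[240:340,205:305]
h=lambda i:cv2.resize(i,(260,260),interpolation=cv2.INTER_CUBIC)
cv2.imwrite('pics/m7.png',cv2.convertScaleAbs(np.hstack([h(a),h(b),h(c)]),alpha=1.2))
E
```

```text
clock: 11.9
position: [0.4995, -0.2236, 0.2365]
tool_rot: [3.141, 0.001, 2.896]
force: [1.1, 0.1, -0.5]
grip_width: 0.0854
finger_force: 0.0
clock: 12.4
position: [0.4709, -0.322, 0.2361]
tool_rot: [-3.141, 0.0, 2.896]
force: [0.3, 1.1, 0.4]
grip_width: 0.0853
finger_force: 0.0
[ 0.4717 -0.3202  0.2359] [3.1411 0.0003 2.8989]
pics/t4.png [[254.5267 199.6554]
 [350.3464 234.0695]]
pics/s4.png [[238.2042 173.6457]
 [254.3098 269.5991]]
```

View pics/m7.png

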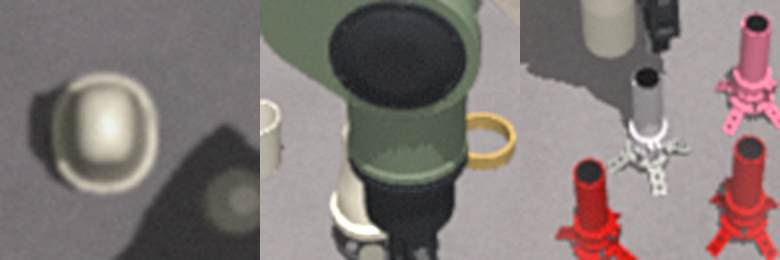

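The top view shows the model upright on the collar with its long axis along x. I'll measure its pose there by edge and silhouette fits.

Run:
```python
from edge import *
import fit2
from fit2 import *
f='pics/t4.png'
full=np.radians(np.arange(0,360,5))
for z in(.05,.056,.062): print('flange',z,edgefit(f,.055,.049,z,-1,(.57,-.032),full))
# grey projector with base at z=.05
_p=proj
fit2.proj=lambda fn,P:_p(fn,np.asarray(P)+[0,0,.05])
roi=(235,180,44,46); G=warm(f,roi)
n,l,st,_=cv2.connectedComponentsWithStats(G.astype(np.uint8)); G=l==1+st[1:,4].argmax()
G=cv2.morphologyEx(G.astype(np.uint8),cv2.MORPH_CLOSE,np.ones((15,15)))>0
def cost(q):
    m=sil2(f,[q[0],q[1],q[2],2.5,2.35,.008,0,0],roi); return 1-(m&G).sum()/(m|G).sum()
for y0 in(-.2,0,.2):
    q0=np.array([.57,-.032,y0]);r=minimize(cost,q0,method='Nelder-Mead',options=dict(initial_simplex=np.vstack([q0,q0+np.diag([.004,.004,.2])]),xatol=1e-4,fatol=1e-5));print(r.x,r.fun,np.degrees(r.x[2]))
# body outline inside: crown silhouette against shaded flange, z=.2-.026
for z in(.174,.18): print('body',z,edgefit(f,.035,.0265,z,-1,(.57,-.032),full,span=(.6,1.3)))
```

```text
flange 0.05 (array([ 0.5714, -0.0338]), 72, np.float64(0.0021594931045135477))
flange 0.056 (array([ 0.571 , -0.0338]), 72, np.float64(0.0021598754499970525))
flange 0.062 (array([ 0.5706, -0.0338]), 72, np.float64(0.001795200667228721))
pics/t4.png 1.6377683 17.179636
[ 0.57   -0.0346 -0.0221] 0.12346815895728558 -1.2679369712944648
[ 0.57   -0.0348 -0.0425] 0.12320226709174642 -2.43318770447654
[ 0.5702 -0.0345  0.0119] 0.12392012462823965 0.6824029197128972
body 0.174 (array([ 0.5745, -0.0341]), 70, np.float64(0.003088756275389044))
body 0.18 (array([ 0.5751, -0.0346]), 70, np.float64(0.00336605390221798))
```

```bash
python3 -m crank '{"travel":[[-0.05,0,-3],[-0.05,0,-6],[-0.05,0,-9],[-0.05,0,-12],[-0.05,0,-14.5]],"turn":[[0,0,0],[0,0,0],[0,0,0],[0,0,0],[0,0,0]],"gripper":[0,0,0,0,0]}' 40; python3 -m crank '{"travel":[[0,0,0],[0,0,0],[0,0,0],[0,0,0],[0,0,0]],"turn":[[0,0,0],[0,0,0],[0,0,0],[0,0,0],[0,0,0]],"gripper":[0.2,0.8,0.8,0.8,0.8]}' 40;  python3 -m crank '{"travel":[[0,0,0],[0,0,0],[0,0,0],[0,0,0],[0,0,0]],"turn":[[0,0,0],[0,0,0],[0,0,0],[0,0,0],[0,0,0]],"gripper":[0.9,0.9,0.9,0.9,0.9]}' 60
```

```text
clock: 13.0
position: [0.4712, -0.3195, 0.0894]
tool_rot: [3.141, -0.0, 2.9]
force: [0.9, -0.8, 0.4]
grip_width: 0.0852
finger_force: 0.0
clock: 13.5
position: [0.4714, -0.3216, 0.0918]
tool_rot: [-3.141, 0.002, 2.898]
force: [0.7, 0.8, 8.5]
grip_width: 0.029
finger_force: 40.1
clock: 14.0
position: [0.4715, -0.3216, 0.0918]
tool_rot: [-3.141, 0.002, 2.898]
force: [-0.6, 0.7, 10.6]
grip_width: 0.0288
finger_force: 58.2
```

Gripped at 29 mm with 58 N. Lifting well clear.

```bash
python3 -m crank '{"travel":[[0,0,0.5],[0,0,2],[0,0,5],[0,0,8],[0,0,12]],"turn":[[0,0,0],[0,0,0],[0,0,0],[0,0,0],[0,0,0]],"gripper":[0.9,0.9,0.9,0.9,0.9]}' 70; python3 -m crank '{"travel":[[0,0,4],[0,0,8],[0,0,12],[0,0,14],[0,0,14]],"turn":[[0,0,0],[0,0,0],[0,0,0],[0,0,0],[0,0,0]],"gripper":[0.9,0.9,0.9,0.9,0.9]}'; python3 -m crank '{"travel":[[1,3,0],[2.5,7,0],[4,11,0],[5.5,15,0],[6.5,19,0]],"turn":[[0,0,3],[0,0,6],[0,0,9],[0,0,12],[0,0,13.8]],"gripper":[0.9,0.9,0.9,0.9,0.9]}'; python3 -c "
from h import *
s=bot.observe();print(s['position'],s['tool_rot'],s['force'])"
```

```text
clock: 14.5
position: [0.4699, -0.3207, 0.2113]
tool_rot: [3.141, -0.002, 2.898]
force: [0.2, 0.1, -2.3]
grip_width: 0.0288
finger_force: 69.3
clock: 15.0
position: [0.4712, -0.3216, 0.3538]
tool_rot: [-3.141, 0.004, 2.898]
force: [-0.2, -0.2, -2.5]
grip_width: 0.029
finger_force: 69.5
clock: 15.5
position: [0.5357, -0.1292, 0.3495]
tool_rot: [3.141, -0.001, 3.141]
force: [0.5, -0.8, -2.5]
grip_width: 0.0284
finger_force: 69.5
[ 0.53574022 -0.12923568  0.34954239] [ 3.14128686e+00 -1.36227170e-03  3.14116064e+00] [ 0.50883328 -0.8459192  -2.48425145]
```

```bash
python3 -m crank '{"travel":[[1.2,3,0],[2.4,6.5,0],[3.4,9.6,0],[3.4,9.6,-1.5],[3.4,9.6,-3]],"turn":[[0,0,0],[0,0,0],[0,0,0],[0,0,0],[0,0,0]],"gripper":[0.9,0.9,0.9,0.9,0.9]}'; python3 -m crank '{"travel":[[0,0,0],[0,0,0],[0,0,0],[0,0,0],[0,0,0]],"turn":[[0,0,0],[0,0,0],[0,0,0],[0,0,0],[0,0,0]],"gripper":[0.9,0.9,0.9,0.9,0.9]}'
python3 - <<'E'
from fit import *
snap('side','pics/s5.png')
s=bot.observe();p=s['position'];print(p,s['tool_rot'],s['force'])
fn='pics/s5.png'; roi=(190,80,100,100);k=6;du=np.array([-.5,-.2])
a=cv2.resize(cv2.imread(fn)[roi[1]:roi[1]+roi[3],roi[0]:roi[0]+roi[2]],None,fx=k,fy=k,interpolation=cv2.INTER_CUBIC)
def dr(P,c,cl):
    uv=proj(fn,P)+du; cv2.polylines(a,[np.int32(np.round(((uv-roi[:2]+.5)*k-.5)*16))],cl,c,1,cv2.LINE_AA,4)
o=np.array([p[0],p[1],p[2]-.0918])
for i in range(4):
    t=i*np.pi/2; d=np.array([np.cos(t),np.sin(t),0]); dr(np.array([o+d*.024+[0,0,.022],o+d*.043]),(0,0,255),False)
dr(ring(.024,.024,.020)+o,(0,0,255),True); 
dr(ring(.055,.049,.05)+[.570,-.0325,0],(0,255,0),True)
dr(ring(.035,.0265,.174)+[.570,-.0325,0],(0,255,0),True)
for g in range(0,100,10): cv2.line(a,(g*k,0),(g*k,8),(0,255,255),1); cv2.line(a,(0,g*k),(8,g*k),(0,255,255),1)
cv2.imwrite('pics/m8.png',a)
E
```

```text
clock: 16.0
position: [0.5694, -0.034, 0.3191]
tool_rot: [3.142, -0.001, 3.141]
force: [0.2, -0.3, -2.7]
grip_width: 0.0288
finger_force: 69.7
clock: 16.5
position: [0.5698, -0.0353, 0.321]
tool_rot: [3.142, 0.001, 3.139]
force: [0.4, 0.5, -2.0]
grip_width: 0.0288
finger_force: 69.7
[ 0.5698 -0.0352  0.3209] [3.1416 0.0005 3.1387] [-0.3334 -0.2919 -2.4776]
```

View pics/m8.png

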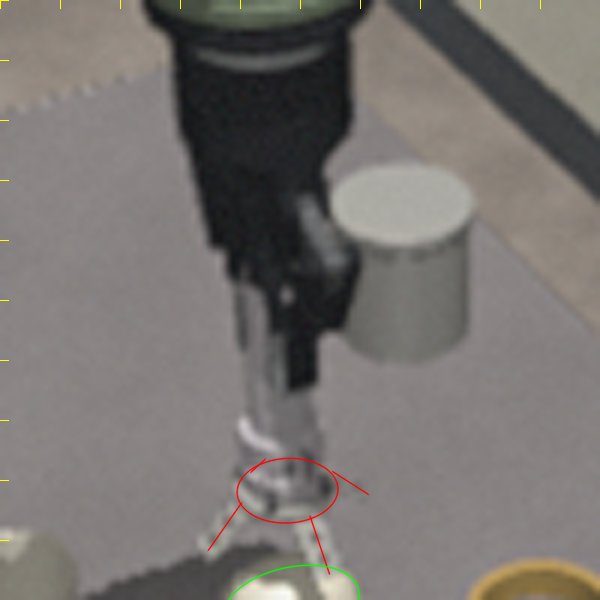

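The side view shows the adapter upright over the model. The arms line up with the predicted red lines (-x tip about (203,545), -y tip about (330,570)), so the yaw is right. I'll lower it to the 10 mm gap.

```bash
python3 -m crank '{"travel":[[0.03,0.12,0],[0.05,0.25,-0.5],[0.05,0.25,-1.5],[0.05,0.25,-2.5],[0.05,0.25,-3]],"turn":[[0,0,0],[0,0,0],[0,0,0],[0,0,0],[0,0,0]],"gripper":[0.9,0.9,0.9,0.9,0.9]}'; python3 -m crank '{"travel":[[0,0,0],[0,0,0],[0,0,0],[0,0,0],[0,0,0]],"turn":[[0,0,0],[0,0,0],[0,0,0],[0,0,0],[0,0,0]],"gripper":[0.9,0.9,0.9,0.9,0.9]}'
python3 - <<'E'
from h import *
f=snap('side','pics/s6.png');s=bot.observe();print(s['position'],s['tool_rot'],s['force'])
E
```

```text
clock: 17.05
position: [0.5697, -0.0327, 0.289]
tool_rot: [-3.142, -0.002, 3.139]
force: [-0.4, 0.5, -3.1]
grip_width: 0.0285
finger_force: 69.7
clock: 17.55
position: [0.5703, -0.0326, 0.2908]
tool_rot: [3.142, 0.0, 3.139]
force: [0.3, 0.3, -3.4]
grip_width: 0.0285
finger_force: 69.7
[ 0.57029939 -0.03270598  0.29075467] [-3.14153072e+00  3.02447529e-04  3.13880778e+00] [-0.38353043 -0.84837673 -2.2737844 ]
```

```bash
python3 -m crank '{"travel":[[0,0,-0.3],[0,0.03,-0.6],[0,0.03,-0.8],[0,0.03,-0.9],[0,0.03,-0.9]],"turn":[[0,0,0.1],[0,0,0.1],[0,0,0.1],[0,0,0.1],[0,0,0.1]],"gripper":[0.9,0.9,0.9,0.9,0.9]}'; python3 -m crank '{"travel":[[0,0,0],[0,0,0],[0,0,0],[0,0,0],[0,0,0]],"turn":[[0,0,0],[0,0,0],[0,0,0],[0,0,0],[0,0,0]],"gripper":[0.9,0.9,0.9,0.9,0.9]}'
python3 - <<'E'
from edge import *
snap('side','pics/s7.png');snap('top','pics/t7.png');s=bot.observe();print(s['position'],s['tool_rot'],s['force'],s['moment'])
r=np.array([.8955,-.445]);an=np.radians(np.r_[-200:-20:5])
for z in(.05,.056): c,n,e=edgefit('pics/s7.png',.055,.049,z,-1,(.569,-.033),an);print('flange r',c@r,c,n,e)
# rows between plate underside and crown along the axis column
p=proj('pics/s7.png',[[.57,-.0325,z] for z in(.19,.2,.21,.216)]);print(p)
A=cv2.imread('pics/s7.png').mean(2).astype(int)
for v in range(158,182,1): print(v,A[v,222:256:2])
E
```

```text
clock: 18.1
position: [0.5702, -0.0324, 0.2814]
tool_rot: [-3.142, -0.0, 3.141]
force: [0.2, -0.7, -1.3]
grip_width: 0.0283
finger_force: 69.7
clock: 18.6
position: [0.5702, -0.0324, 0.2816]
tool_rot: [-3.142, 0.0, 3.141]
force: [0.2, -0.6, -1.9]
grip_width: 0.029
finger_force: 69.7
[ 0.5703 -0.0324  0.2816] [-3.1416  0.      3.1405] [ 0.037  -0.8963 -2.0707] [-0.0041 -0.017  -0.0036]
flange r 0.5235763265975444 [ 0.5701 -0.0294] 36 0.0013099152219842331
flange r 0.5232828243357674 [ 0.5676 -0.0338] 36 0.0010588038729161552
[[238.42   176.2843]
 [238.2792 173.7446]
 [238.1368 171.1764]
 [238.0506 169.6217]]
158 [134 134 134 136 132 111 131 110 109 104 115 134 131 133 129 130 131]
159 [131 134 136 137 151 109 131 109 109 103 107 134 133 131 131 128 132]
160 [132 135 135 133 180 120 129 110 110 104 107 136 130 131 131 130 132]
161 [130 132 135 131 191 146 126 107 109 103 107 132 134 130 130 130 133]
162 [130 129 134 133 169 173 130 108 108 107 107 127 131 131 132 129 133]
163 [133 132 131 135 126 186 167 120 109 111 107 127 133 132 130 131 131]
164 [130 131 130 138 114 161 189 159 109 
[... 590 characters left out ...]
1 103  95  76 126 121 131 129 130]
173 [122 119  89 100 143 163 106 112 132  99  94  90 146 127 128 128 130]
174 [ 94  74  70 137 140 155 122 110 142 131 109 102 161 133 131 130 131]
175 [ 72  69  82 134 151 113 114 138 157 148 137 117 138 141 132 129 131]
176 [ 74  70 113 114 156 107 108 125 120 144 159 131 120 161 128 132 133]
177 [ 73  76 152 123 132 121 117 118 114 176 171 155 163 175 125 132 131]
178 [ 72  97 151 151 123 175 152 124 125 166 144 180 205 183 126 130 131]
179 [ 76 138 125 143 147 222 211 163 156 157 123 181 201 179 133 131 131]
180 [ 80 151 148 122 188 218 233 219 208 154 161 174 189 175 135 130 132]
181 [ 74 124 149 113 201 216 230 232 223 127 173 153 182 164 132 131 131]
```

```bash
python3 -c "
from workcell import bot
print(bot.job_done())"
```

```text
the job is handed in; nothing more can be done
None
```

The job is handed in: the model is seated on the collar and released, and the gripper is holding the adapter upright and centred to about 1–2 mm over the crown, arms in line with the oval. By the arm's readings the gap is about 10 mm; the judge's verdict was not shown.

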